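# Shut the gold leaf away from the draught

## Task

Put the gold leaf out of the draught: with the fingertips alone, push both open upper drawers of the small wooden chest fully home and slide the lid of the leaf box fully shut. Push slowly, because a slammed drawer or lid puffs the leaf about, and do not pick up or shove the leaf box along. Take hold of nothing, leave the wide lower drawer shut and leave everything else on the table where it is.

Things in the scene. Friction and masses are not known exactly. Their poses are not given: they have to be found in the camera images.
- chest: Small pale-wood chest with dark iron corners, fixed to the table, 200 deep (x) x 270 wide (y) x 104 high. Origin: centre of its underside. Its front looks along its own -x. Two small drawers side by side in the upper row, one wide drawer below. Stands to the robot's left or right, the leaf box on the other side; each is turned up to 20 degrees.
- drawer_left (a joint): How far the upper drawer on the chest's +y side (the left one seen from the robot) is pulled out along the chest's -x, in m: 0 = home, 0.11 = stop; 0.05 to 0.09 at the start. Runs at about 1.5 N of friction (plus 6 N per m/s), stays where it is left, stops dead at 0. Weighs about 350 g.
- drawer_right (a joint): The same for the upper drawer on the chest's -y side.
- drawer_left_edge (a point): Middle of the top edge of the left upper drawer's front, on its outer face; axes as the chest's, moves with the drawer, 93.5 above the table. The front is 119 wide (y), 40 high (down from this edge), 14 thick; home, its face stands 6 proud of the chest's front. A flat iron pull hangs mid-face, 12 to 31 below the edge, at most 7 proud; it gives no grip.
- drawer_right_edge (a point): The same point on the right upper drawer.
- wide_drawer (a joint): How far the wide lower drawer is out, in m; shut (0) at the start, to stay so. Its front is 249 wide, 34 high, its underside 10.5 above the table.
- leaf_box: Reddish cedar box of gold leaf standing loose on the table, 240 long (x) x 160 wide (y) x 58 high, about 1.2 kg (0.8 to 1.3 times that). Origin: centre of its underside. Its pale lid slides in grooves of the long walls and comes out along the box's own -x, the end turned to the robot.
- lid (a joint): How far the lid is slid out along the box's -x, in m: 0 = shut, 0.11 = stop; 0.05 to 0.09 at the start. Runs at about 1.5 N of friction (plus 6 N per m/s), stays where it is left, stops dead at 0; pushed on hard from there, the whole box slides.
- lid_edge (a point): Middle of the top edge of the lid's end piece, on its outer face; axes as the box's, moves with the lid, 58 above the table. The end piece is an upright strip 139 wide (y), 34 high (from this edge down), 12 thick; shut, its outer face is flush with the ends of the box's long walls and, below it, with the box's end (which reaches 22 above the table).
- leaf_board: Bystander: flat brown board 140 x 140 x 12 with a pink sheet; origin centre of underside.
- tongs: Bystander: bamboo tongs, 190 long (x), 30 wide, 7 thick, lying on the board; origin at the middle, underside.
- panel: Bystander: white panel 150 x 150 x 14 with a gold frame on it; origin centre of underside.
- size_jar: Bystander: amber glass jar with black cap, 48 across, 60 high, beside the leaf box on its +y side; origin centre of underside.
- dish: Bystander: small blue bowl, 68 across, 22 high, on the rear half of the chest's top; origin centre of underside.
- brush: Bystander: brush 170 long lying on the table along its own x; origin at the underside.
- scrap_tray: Bystander: open cedar tray 220 x 140 x 35; origin centre of underside.
- tumbler: Bystander: gilded cup, 66 across, 85 high; origin centre of underside.

How it is judged:
At the end, for the whole second after the job is handed in: Both upper drawers, the wide drawer and the lid are shut to within 4 mm; the leaf box stands flat and at rest on the table within 30 mm of where it was; every bystander is within 25 mm of where it was (value of joint each of drawer_left, drawer_right, wide_drawer, lid below 0.004 m and distance of leaf_box from where it was at the start of the episode below 0.03 m and height (world z) of leaf_box below 0.006 m and angle between leaf_box's own z axis and vertical below 0.05 rad and linear speed of leaf_box below 0.01 m/s and distance of each of leaf_board, tongs, panel, size_jar, dish, brush, scrap_tray, tumbler from where it was at the start of the episode below 0.025 m); the robot touches nothing.
It fails at once if a drawer or the lid moves faster than 0.4 m/s (slammed) (velocity of joint any of drawer_left, drawer_right, lid below -0.4 m/s).
It fails at once if the leaf box is lifted (12 mm), tipped (0.15 rad) or shoved along by 40 mm (height (world z) of leaf_box above 0.012 m or angle between leaf_box's own z axis and vertical above 0.15 rad or distance of leaf_box from where it was at the start of the episode above 0.04 m).
It fails at once if the wide lower drawer is opened by 15 mm (value of joint wide_drawer above 0.015 m).
It fails at once if a bystander is moved or carried 40 mm from its place (distance of any of leaf_board, tongs, panel, size_jar, dish, brush, scrap_tray, tumbler from where it was at the start of the episode above 0.04 m).
It also fails if it takes over 59 s, if anything falls off the work surface, if the arm or the gripper's body presses on something with over 40 N, if the wrist force passes 120 N, or if a joint passes its speed limit or range.

## Robot

A 7-joint arm with a two-finger parallel gripper is mounted at the origin on the work surface. World frame = base frame: x ahead of the robot, y to its left, z up, the work surface at z = 0. Lengths are in m, angles in rad, forces in N, time in s.
With the tool pointing down it reaches from about 0.4 to 0.9 m from the base axis. Payload 5.6 kg.
Tool frame: the origin (TCP) lies midway between the tips of the shut fingers; the grasp point (between the pads) lies 19 mm behind it; z points along the fingers, y is the line along which they close (so a half turn about z gives the same grasp; the last joint's range is limited). The gripper opens to 92 mm and grips with 3 to 60 N. Pads are 20 mm wide; open, the fingers measure 128 mm over their backs; the gripper's body (75 mm by 189 mm) begins 69 mm behind the grasp point.
Start: joints at [1.063, 0.468, -0.012, 1.603, 0.006, 1.071, -0.056], TCP at [0.291, -0.581, 0.182] pointing down, gripper open.
Joint ranges: [-2.53, 2.53], [-0.31, 2.02], [-1.57, 1.55], [0.28, 2.44], [-1.29, 4.43], [0.15, 1.84], [-2.92, 2.92]. Speed limits (rad/s): [2.57, 2.57, 3.14, 3.14, 3.14, 3.14, 3.14].

## Interface

Orientations are given as a 3x3 rotation matrix whose columns are the frame's x, y, z axes.
In Python, from station import env, effector, solver, viewer, workorder, search_frame, tip_of gives the robot as it stands. Calls block until the motion is done:
- env.reach(position, orientation): joint-space move of the TCP to a pose.
- env.movel(position, frame=None, rate=0.15): straight line of the TCP; frame=None keeps the orientation; rate is the mean speed in m/s.
- env.goto_joints(angles): joint-space move.
- effector.release() and effector.grasp(squeeze=None): open the fingers fully, or close them until they stop; squeeze is the grip in N (None keeps the last).
- env.pause(seconds).
- solver.inverse_kinematics(position, orientation): joint angles nearest the present ones, or None.
- env.sense(): the state.
- viewer.read_camera(name): name is "scene" or "side" or "wrist"; returns (picture, depth): 480x640x3 uint8, red, green, blue; 480x640 float32, m along the optical axis (not along the pixel's ray), 0 where there is no reading.
- viewer.camera_info(name): a dict with "intrinsics" (3x3 intrinsics, pixels), "eye" and "rotation" of the camera in the world; the wrist camera has in their place "T_tool_cam" (4x4, takes a point from camera to tool coordinates, whose origin is the TCP and whose axes are the flange's). Camera axes: x right, y up, looking along -z (the intrinsics and any distortion apply to the point x, -y, -z); pixel columns grow to the right and rows downward; lengths in m; the calibration is good to about 2 mm. A picture is of the moment at which its call begins: read the wrist's pose just before it. camera_info takes no time and is no camera call.
A pose or a line that the arm cannot do raises env.PlanningError and nothing moves.
- workorder.finish_job(): hands the job in; it is judged then, once.
Trained networks look in the newest picture that a camera, given by its name, has taken for a name from the list of things; names that differ only in an ending like _2 or _b are one class to them, and where a whole thing is asked for, a point or a joint stands for the part that bears it (a point fixed in the world has none). Each returns a list of dicts, best first, with "score" (0 to 1); they miss things now and then, are a little off and sometimes report something else, mostly with a low value. They report only what shows in the picture. A call takes as long as a camera call.
- search_frame(camera, name): "at" ([x, y, z] in m, in world coordinates, good to about 4 mm: the middle of the surface that is visible of it).
- tip_of(camera, name): "at" ([x, y, z] in m, in world coordinates, good to about 4 mm: a listed point, or the origin of a listed thing).
The state is a dict: "t": time; "joint_positions": joint angles; "joint_velocities": joint speeds; "tau": joint torques, N m; "ee_pos": TCP position; "tcp_rot": TCP orientation; "wrist_force": force on the tool from outside, world axes, zero at the start; "moment": the same for the moment, N m; "gripper_width": finger opening in m; "grasp_force": force on a finger pad.
Only numpy, scipy, OpenCV 4.12 (cv2) and the standard library are available. Lean on these libraries where they do the work, as an engineer would, in place of code of your own. Each camera call takes 0.05 s, during which the arm holds its last target. There are 200 camera calls.

## Working session

There is one attempt and no reset: what is moved stays moved. The work goes in short steps, each a Python script; the robot and the scene stay as the last script left them, time stands still between calls to the robot, and variables do not carry over. Pictures are saved under pics/ and viewed, at most 10 in all, crops included, and the job is handed in when it is done.

```bash
mkdir -p pics
python3 - <<'E'
from station import env, effector, solver, viewer, workorder, search_frame, tip_of
import cv2,numpy as np
for c in ["scene","side"]:
    p,d=viewer.read_camera(c); cv2.imwrite(f"pics/{c}0.png",p[:,:,::-1]); np.save(f"pics/{c}d.npy",d)
    i=viewer.camera_info(c); print(c,np.round(i["eye"],3),np.round(i["rotation"],3).tolist(),np.round(i["intrinsics"],1).tolist(),[k for k in i])
    for n in ["drawer_left_edge","drawer_right_edge","lid_edge","chest","leaf_box","size_jar","tumbler","brush","scrap_tray","leaf_board","panel","dish"]:
        r=tip_of(c,n); print(n,[(np.round(q["at"],3).tolist(),round(q["score"],2)) for q in r[:2]])
s=env.sense(); print(s["t"],s["ee_pos"],np.round(s["tcp_rot"],3).tolist(),s["gripper_width"],s["wrist_force"])
E
ls
```

```text
scene [1.009 0.726 1.107] [[-0.834, -0.407, 0.373], [0.552, -0.624, 0.553], [0.007, 0.667, 0.745]] [[550.0, 0.0, 324.8], [0.0, 550.0, 237.2], [0.0, 0.0, 1.0]] ['intrinsics', 'eye', 'rotation']
drawer_left_edge [([0.461, -0.129, 0.091], 0.96)]
drawer_right_edge [([0.431, -0.262, 0.093], 0.94)]
lid_edge [([0.436, 0.181, 0.053], 0.84)]
chest [([0.605, -0.231, -0.0], 0.82), ([0.654, -0.21, 0.108], 0.5)]
leaf_box [([0.637, 0.196, 0.003], 0.93), ([0.463, -0.13, 0.09], 0.48)]
size_jar [([0.603, 0.312, -0.006], 0.92)]
tumbler [([0.6, 0.479, -0.002], 0.8)]
brush [([0.348, 0.442, -0.002], 0.93)]
scrap_tray [([0.542, -0.53, -0.001], 0.95)]
leaf_board [([0.383, 0.005, -0.002], 0.56)]
panel [([0.347, -0.435, 0.002], 0.59)]
dish [([0.651, -0.21, 0.105], 0.59)]
side [0.204 1.021 0.808] [[-0.956, 0.161, -0.245], [-0.293, -0.522, 0.801], [0.001, 0.838, 0.546]] [[473.9, 0.0, 321.2], [0.0, 473.9, 246.9], [0.0, 0.0, 1.0]] ['intrinsics', 'eye', 'rotation']
drawer_left_edge [([0.462, -0.136, 0.092], 0.97)]
drawer_right_edge [([0.43, -0.258, 0.092], 0.57)]
lid_edge [([0.445, 0.178, 0.058], 0.96)]
chest [([0.609, -0.232, 0.0], 0.76)]
leaf_box [([0.639, 0.191, 0.0], 0.57), ([0.353, 0.441, -0.002], 0.36)]
size_jar [([0.603, 0.312, -0.0], 0.89), ([0.432, -0.259, 0.093], 0.44)]
tumbler [([0.597, 0.477, 0.0], 0.79)]
brush [([0.35, 0.446, 0.001], 0.84)]
scrap_tray [([0.544, -0.523, 0.0], 0.9)]
leaf_board [([0.386, 0.003, -0.001], 0.75), ([0.601, 0.314, 0.003], 0.74)]
panel [([0.35, -0.434, -0.0], 0.88)]
dish [([0.653, -0.208, 0.106], 0.53), ([0.446, 0.182, 0.056], 0.35)]
1.3 [ 0.2913606  -0.58108187  0.18191416] [[0.894, 0.448, 0.0], [0.448, -0.894, -0.0], [-0.0, 0.0, -1.0]] 0.09163448728698603 [ 1.11528501 -0.5216193  -0.13220091]
pics
```

View pics/scene0.png

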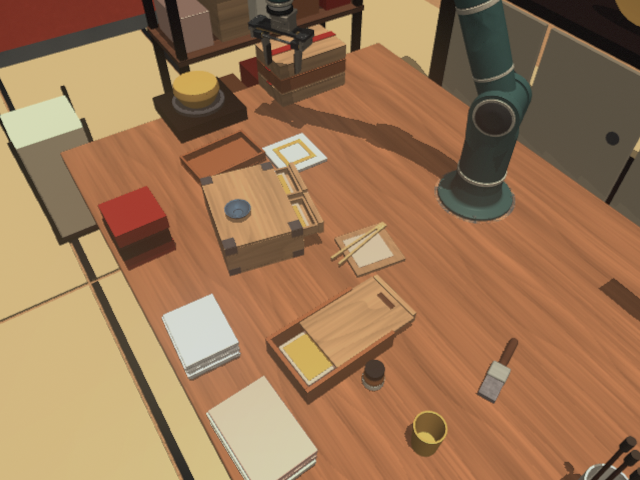

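View pics/side0.png

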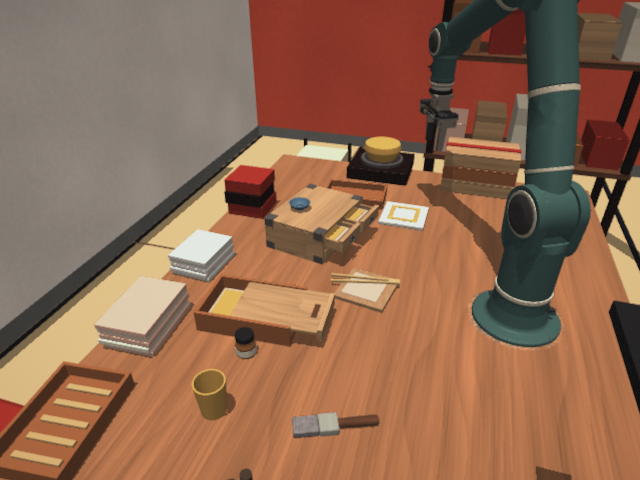

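The scene view shows the chest at about (260,215), with both drawers open on its right-hand side. The leaf box is at about (340,335), with its lid out toward the robot, and the jar stands beside it at (373,375). The networks agree with this. Next I'll refine the yaws from depth.

```bash
cat > fit.py <<'E'
from station import viewer
import numpy as np,cv2
def cloud(c,d):
    i=viewer.camera_info(c);K=i["intrinsics"];v,u=np.nonzero(d>0);z=d[v,u]
    P=np.c_[(u-K[0][2])/K[0][0]*z,-(v-K[1][2])/K[1][1]*z,-z]
    return P@np.array(i["rotation"]).T+i["eye"]
def rect(P,ctr,r,z0,z1):
    m=(np.hypot(*(P[:,:2]-ctr).T)<r)&(P[:,2]>z0)&(P[:,2]<z1)
    Q=P[m]; g=np.zeros((500,500),np.uint8); ij=((Q[:,:2]-ctr)*1000+250).astype(int); g[ij[:,1],ij[:,0]]=255
    g=cv2.morphologyEx(g,cv2.MORPH_CLOSE,np.ones((7,7)));g=cv2.morphologyEx(g,cv2.MORPH_OPEN,np.ones((9,9)))
    cs=max(cv2.findContours(g,0,2)[0],key=cv2.contourArea)
    (cx,cy),s,a=cv2.minAreaRect(cs)
    return np.round([ctr[0]+(cx-250)/1000,ctr[1]+(cy-250)/1000],4),np.round(s,1),round(a,2),np.round(np.median(Q[:,2]),4)
E
python3 - <<'E'
from fit import *
for c in ["scene","side"]:
    P=cloud(c,np.load(f"pics/{c}d.npy"))
    print(c,"chest",rect(P,np.array([.607,-.231]),.18,.099,.112))
    print(c,"box",rect(P,np.array([.60,.19]),.2,.045,.066))
E
```

```text
scene chest (array([ 0.606 , -0.2288]), array([275.6, 200.3]), 77.76, np.float64(0.103))
scene box (array([0.5984, 0.1932]), array([315.5, 161.2]), 3.2, np.float64(0.0529))
side chest (array([ 0.606 , -0.2147]), array([245.7, 199. ]), 77.6, np.float64(0.1046))
side box (array([0.5633, 0.1917]), array([247.6, 162.7]), 3.33, np.float64(0.0536))
```

```bash
cat > push.py <<'E'
from station import env, effector, solver
import numpy as np
CH=(np.array([.606,-.229]),np.deg2rad(-12.3)); BX=(np.array([.636,.1953]),np.deg2rad(3.25))
def go(frame,xp,yp,z):
    o,a=frame; c,s=np.cos(a),np.sin(a)
    return np.r_[o+[c*xp-s*yp,s*xp+c*yp],z]
def rot(a): # tool x along push direction, z down
    c,s=np.cos(a),np.sin(a); return np.array([[c,s,0],[s,-c,0],[0,0,-1.]])
def push(frame,yp,x_out,x_home,z,fmax,over,zhi=.2):
    d=rot(frame[1])[:,0]; R=rot(frame[1])
    env.reach(go(frame,x_out-.05,yp,zhi),R)
    env.movel(go(frame,x_out-.05,yp,z),R,rate=.15)
    env.pause(.2); f0=np.mean([env.sense()["wrist_force"] for _ in range(3)],0)
    F=lambda:float((env.sense()["wrist_force"]-f0)@d)
    env.movel(go(frame,x_home-.025,yp,z),rate=.05); print("pre-home F",round(F(),2),"t",round(env.sense()["t"],2))
    x=x_home-.025; log=[]
    while x<x_home+over:
        x+=.002; env.movel(go(frame,x,yp,z),rate=.03); f=F(); log.append((round((x-x_home)*1000),round(f,1)))
        if f<-fmax: break
    print(log,env.sense()["ee_pos"])
    env.movel(go(frame,x-.04,yp,z),rate=.1); env.movel(go(frame,x-.04,yp,zhi),rate=.2)
    print("t",env.sense()["t"])
E
python3 - <<'E'
from push import *
s=env.sense(); effector.grasp(5); print(env.sense()["gripper_width"])
env.movel(s["ee_pos"]+[0,0,.05],rate=.2)
push(CH,-.0645,-.165,-.106,.085,8,.006)
E
```

```text
0.0007130835894584105
pre-home F 0.5 t 7.3
[(-23, 0.8), (-21, 1.0), (-19, 0.1), (-17, -0.1), (-15, 1.0), (-13, 1.4), (-11, -0.4), (-9, -0.1), (-7, 0.7), (-5, 0.3), (-3, 1.4), (-1, 0.8), (1, 0.8), (3, 0.8), (5, 0.8), (7, -0.2)] [ 0.49567673 -0.27095771  0.08502118]
t 12.575
```

Run:
```python
from station import env, viewer, tip_of
import cv2,numpy as np
for c in ["scene","side"]:
    p,d=viewer.read_camera(c); np.save(f"pics/{c}d1.npy",d); cv2.imwrite(f"pics/{c}1.png",cv2.resize(p[100:300,150:450] if c=="scene" else p[130:290,200:440],(750,500))[:,:,::-1])
    print([(np.round(q["at"],3).tolist(),round(q["score"],2)) for q in tip_of(c,"drawer_right_edge")[:2]])
```

```text
[([0.432, -0.259, 0.09], 0.96), ([0.546, -0.527, -0.002], 0.19)]
[([0.433, -0.261, 0.097], 0.89)]
```

View pics/scene1.png

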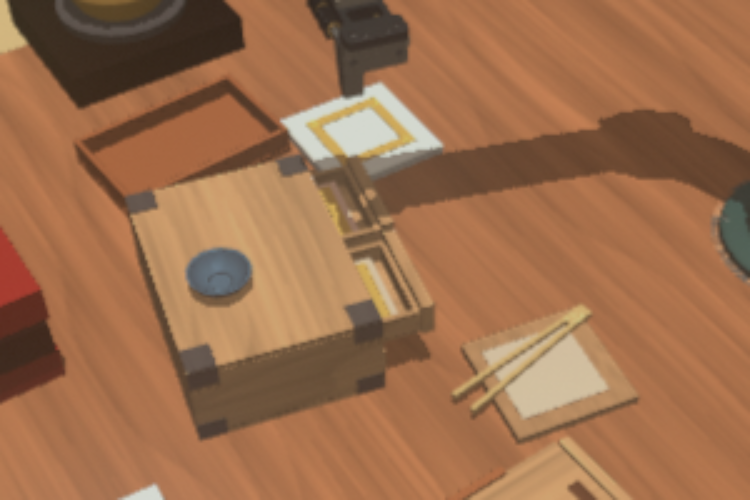

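The right drawer hasn't moved: both edges still show at about (385,215) and (430,310) in the crop, so the fingers seem to have passed above it. I'll check the real fingertip height against the TCP in the depth data.

Run:
```python
from fit import *
from station import env
s=env.sense(); e=s["ee_pos"]; print(e,np.round(s["tcp_rot"],3).tolist(),s["gripper_width"])
for c in ["scene","side"]:
    P=cloud(c,np.load(f"pics/{c}d1.npy"))
    Q=P[(np.hypot(*(P[:,:2]-e[:2]).T)<.08)&(P[:,2]>.13)&(P[:,2]<.45)]
    L=(Q-e)@s["tcp_rot"]
    print(c,len(Q),np.sort(Q[:,2])[:8].round(3))
    for a in np.arange(-.03,.09,.01):
        m=(L[:,2]<-a)&(L[:,2]>-a-.01); 
        if m.sum()>2: print(round(-a,3),m.sum(),L[m,:2].min(0).round(3),L[m,:2].max(0).round(3))
```

```text
[ 0.45570566 -0.2619882   0.19851698] [[0.977, -0.213, -0.002], [-0.213, -0.977, 0.001], [-0.003, -0.001, -1.0]] 0.0006233318166810302
scene 1597 [0.231 0.232 0.233 0.233 0.234 0.234 0.235 0.235]
-0.03 17 [-0.007 -0.016] [0.011 0.013]
-0.04 24 [-0.008 -0.019] [0.011 0.007]
-0.05 31 [-0.008 -0.022] [0.011 0.015]
-0.06 22 [-0.007 -0.019] [0.011 0.011]
-0.07 8 [ 0.01 -0.01] [0.011 0.01 ]
-0.08 14 [ 0.009 -0.015] [0.012 0.015]
side 1394 [0.231 0.232 0.232 0.233 0.234 0.234 0.236 0.236]
-0.03 14 [-0.011 -0.015] [0.006 0.013]
-0.04 27 [-0.011 -0.02 ] [0.007 0.011]
-0.05 29 [-0.012 -0.02 ] [0.005 0.013]
-0.06 34 [-0.012 -0.022] [0.01  0.009]
-0.07 32 [-0.012 -0.021] [0.01 0.01]
-0.08 37 [-0.012 -0.023] [0.011 0.014]
```

View pics/side1.png

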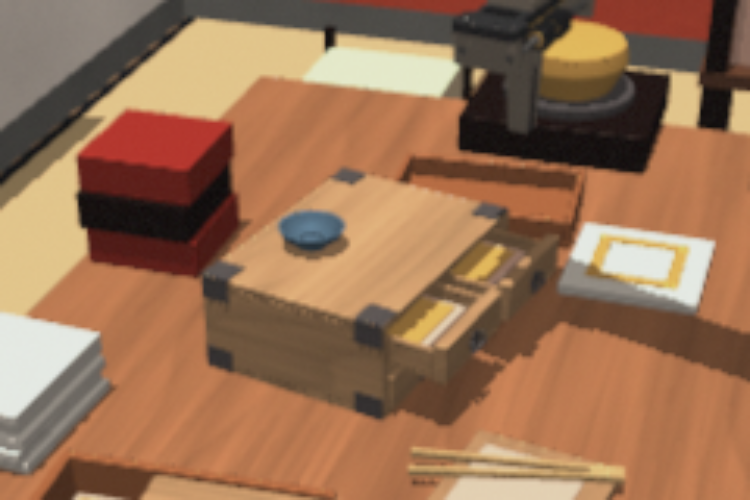

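Both depth cameras put the real fingertips about 32 mm above the reported TCP. I'll check whether that offset was already there in the starting pictures, with the fingers open at a different pose, and where the gripper body begins.

Run:
```python
from fit import *
from station import env
s=env.sense()
c1,s1=.894,.448
for tag,e,R in [("d",np.array([.2914,-.5811,.1819]),np.array([[.894,.448,0],[.448,-.894,0],[0,0,-1]])),("d1",s["ee_pos"],s["tcp_rot"])]:
  for c in ["scene","side"]:
    P=cloud(c,np.load(f"pics/{c}{tag}.npy"))
    L=(P-e)@R; L=L[(abs(L[:,:2])<.11).all(1)&(L[:,2]<.04)&(L[:,2]>-.16)&(P[:,2]>.13)]
    print(tag,c,"lowest",np.sort(-L[:,2])[:6].round(3))
    for a in np.arange(.0,.15,.015):
        m=(-L[:,2]>a)&(-L[:,2]<a+.015)
        if m.sum()>2: print("  ",round(a,3),m.sum(),L[m,:2].min(0).round(3),L[m,:2].max(0).round(3))
```

```text
d scene lowest [-0.04  -0.04  -0.039 -0.039 -0.039 -0.038]
   0.015 3 [-0.012  0.046] [0.008 0.048]
   0.03 56 [-0.014 -0.064] [0.014 0.06 ]
   0.045 62 [-0.013 -0.066] [0.018 0.061]
   0.06 73 [-0.016 -0.065] [0.02 0.06]
   0.075 79 [-0.013 -0.066] [0.014 0.062]
   0.09 77 [-0.014 -0.07 ] [0.015 0.066]
   0.105 40 [-0.016 -0.086] [0.03  0.083]
   0.12 206 [-0.029 -0.091] [0.038 0.085]
   0.135 277 [-0.035 -0.097] [0.037 0.092]
d side lowest [-0.039 -0.039 -0.038 -0.038 -0.038 -0.038]
   0.03 37 [-0.01  -0.063] [0.011 0.055]
   0.045 55 [-0.012 -0.068] [0.013 0.056]
   0.06 66 [-0.013 -0.068] [0.012 0.058]
   0.075 65 [-0.012 -0.068] [0.012 0.064]
   0.09 66 [-0.011 -0.07 ] [0.012 0.057]
   0.105 49 [-0.016 -0.071] [0.013 0.065]
   0.12 125 [-0.031 -0.096] [0.033 0.088]
   0.135 186 [-0.036 -0.097] [0.034 0.086]
d1 scene lowest [0.032 0.034 0.035 0.035 0.035 0.036]
   0.03 27 [-0.007 -0.018] [0.011 0.013]
   0.045 45 [-0.008 -0.022] [0.011 0.015]
   0.06 28 [-0.007 -0.019] [0.011 0.011]
   0.075 16 [ 0.009 -0.015] [0.012 0.015]
   0.105 4 [-0.028 -0.085] [0.029 0.082]
   0.12 184 [-0.03  -0.092] [0.032 0.082]
   0.135 296 [-0.031 -0.096] [0.032 0.086]
d1 side lowest [0.033 0.034 0.034 0.034 0.035 0.035]
   0.03 29 [-0.011 -0.019] [0.006 0.013]
   0.045 41 [-0.012 -0.02 ] [0.007 0.013]
   0.06 48 [-0.012 -0.022] [0.01 0.01]
   0.075 55 [-0.012 -0.023] [0.011 0.014]
   0.09 36 [-0.013 -0.022] [0.002 0.013]
   0.105 17 [-0.015 -0.032] [-0.007  0.006]
   0.12 173 [-0.034 -0.092] [0.032 0.084]
   0.135 261 [-0.033 -0.095] [0.028 0.089]
```

The whole gripper sits a constant 31 mm higher than reported at both poses, with xy fine. I'll correct z by that and push again.

```bash
sed -i 's/return np.r_\[o+\(.*\),z\]/return np.r_[o+\1,z-.031]  # reported TCP z is 31 mm below the real tips/; s/x_home-.025/x_home-.018/g' push.py; grep -n "031" push.py
python3 - <<'E'
from push import *
from station import tip_of,viewer
push(CH,-.0645,-.165,-.106,.085,8,.006)
viewer.read_camera("side"); viewer.read_camera("scene")
for c in ("side","scene"): print([(np.round(q["at"],3).tolist(),round(q["score"],2)) for q in tip_of(c,"drawer_right_edge")[:1]])
print("expect",go(CH,-.106,-.0645,.0935+.031))
E
```

```text
6:    return np.r_[o+[c*xp-s*yp,s*xp+c*yp],z-.031]  # reported TCP z is 31 mm below the real tips
pre-home F -1.04 t 16.28
[(-16, -0.5), (-14, -0.2), (-12, 0.2), (-10, 0.0), (-8, -4.1), (-6, -8.7)] [ 0.47922974 -0.26740214  0.05361841]
t 19.0583
[([0.487, -0.272, 0.094], 0.75)]
[([0.482, -0.272, 0.093], 0.6)]
expect [ 0.48869271 -0.26943822  0.0935    ]
```

Hard stop at the expected place: contact with the tips' half-width at about −10 mm, and the force rose sharply. Next the left drawer, then the lid.

Run:
```python
from push import *
push(CH,.0645,-.163,-.106,.085,8,.004)
push(BX,0,-.197,-.120,.042,3.0,-.004)
from station import viewer,tip_of
import cv2
for c in ("side","scene"):
    p,d=viewer.read_camera(c); np.save(f"pics/{c}d2.npy",d); cv2.imwrite(f"pics/{c}2.png",p[:,:,::-1])
    for n in ("drawer_left_edge","drawer_right_edge","lid_edge","leaf_box"): print(n,[(np.round(q["at"],3).tolist(),round(q["score"],2)) for q in tip_of(c,n)[:1]])
print("expect",go(CH,-.106,.0645,0),go(BX,-.12,0,0))
from fit import *
print(rect(cloud("scene",np.load("pics/scened2.npy")),np.array([.62,.19]),.17,.04,.066))
```

```text
pre-home F -3.03 t 22.93
[(-16, -1.6), (-14, -1.1), (-12, -0.8), (-10, -1.2), (-8, -5.7), (-6, -10.0)] [ 0.50652012 -0.14136495  0.05350498]
t 25.7083
pre-home F -1.13 t 30.68
[(-16, -0.5), (-14, 0.9), (-12, -0.8), (-10, -1.6), (-8, -6.0)] [0.50625362 0.18778841 0.01080294]
t 33.4167
drawer_left_edge [([0.516, -0.146, 0.091], 0.55)]
drawer_right_edge [([0.487, -0.273, 0.092], 0.77)]
lid_edge [([0.519, 0.184, 0.06], 0.61)]
leaf_box [([0.637, 0.197, 0.002], 0.56)]
drawer_left_edge [([0.514, -0.146, 0.092], 0.42)]
drawer_right_edge [([0.488, -0.272, 0.091], 0.58)]
lid_edge [([0.51, 0.189, 0.053], 0.64)]
leaf_box [([0.637, 0.194, 0.0], 0.71)]
expect [ 0.51617363 -0.14339934 -0.031     ] [ 0.516193    0.18849687 -0.031     ]
(array([0.6362, 0.1955]), array([241. , 161.8]), 3.2, np.float64(0.0528))
```

View pics/scene2.png

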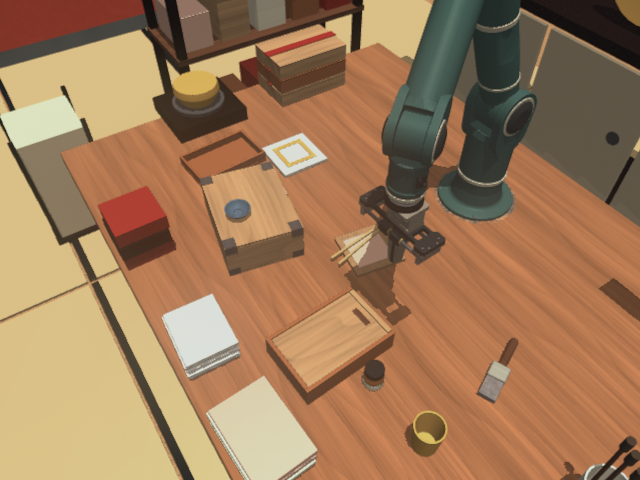

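The picture shows both drawers home along (295,210), the lid shut on the box at (330,340), the bystanders where they were, and the gripper clear above. Handing in.

```bash
python3 -c "
from station import workorder
print(workorder.finish_job())"
```

```text
the job is handed in; nothing more can be done
None
```

Job handed in at about 34 s: both upper drawers and the lid are fully shut by slow fingertip pushes, confirmed by the force stops and both cameras, with the leaf box within about 1 mm of its start and the bystanders unmoved as far as the final picture shows; one early pass missed the right drawer because the real fingertips sit 31 mm above the reported height, which I corrected for.

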